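# Nip a bearing in the fixture with the inner of two concentric knobs

## Robot

A 7-joint arm with a two-finger parallel gripper is mounted at the origin on a cart in front of the work surface, level with it; the furniture and walls round the work are solid. World frame = base frame: x ahead of the robot, y to its left, z up, the work surface at z = 0. Lengths are in m, angles in degrees, forces in N, time in s.
With the tool pointing down it reaches from about 0.425 to 0.875 m from the base axis. Payload 4.7 kg.
Tool frame: the origin (TCP) lies at the very end of the fingers, on their centre line; the grasp point (between the pads) lies 19 mm behind it; z points along the fingers, y is the direction in which the jaws open and shut (so a half turn about z gives the same grasp; the last joint's range is limited). The gripper opens to 87 mm and grips with 3 to 60 N. Pads are 19 mm wide; open, the fingers measure 117 mm over their backs; the gripper's body (75 mm by 190 mm) begins 51 mm behind the grasp point.
Start: joints at [-70.812, 18.392, -4.016, 83.108, 1.295, 78.541, -3.26], TCP at [0.205, 0.617, 0.223] pointing down, gripper open.
Joint ranges: [-163.93, 163.93], [-17.29, 119.83], [-79.2, 71.16], [3.27, 140.29], [-89.18, 269.18], [5.43, 117.66], [-154.24, 154.24]. Speed limits (degrees/s): [147.25, 147.25, 180, 180, 180, 180, 180].

## Interface

Orientations are given as [roll, pitch, yaw] about the fixed x, y, z axes, in that order (R = Rz(yaw) Ry(pitch) Rx(roll)).
In Python, from cell import * gives the robot as it stands.
- The arm moves only by the tool drive_tool, never from a script. Its argument "moves" is text: rows parted by semicolons, each of 5 numbers parted by spaces: the shift along the tool's x, y, z in m, then the turn about the tool's z in degrees, then the gripper's target within -1 to 1 (fully open at 1, half-way at 0, shut at -1). In form: x y z yaw fingers; .... A call has exactly 8 rows; each row is the pose to reach, as a shift and turn from the pose commanded when the call began, along the tool's axes at that moment; what a row does not reach only later rows make up. A row lasts 1/10 s, in which the tool goes at most 50 mm and 8.59 degrees, less where a joint would pass 70% of its speed; a pose out of reach is approached as far as the arm can. A call with a gripper value outside its range is refused whole. The fingers move at their own pace and stop on an object; "grip_force" is the grip in N (left out, the last holds). Time passes only in rows, so rows that repeat a pose let the fingers close, or fill a call up. It gives the time, the measured TCP pose, the force and the opening at its end, in the units of the state.
- get_obs(): the state, without advancing time (a new reading comes with each control period).
- read_camera(name): name is "scene" or "top" or "wrist"; returns (picture, depth): 400x640x3 uint8, red, green, blue; 400x640 float32, m along the optical axis (not along the pixel's ray), 0 where there is no reading.
- calibration(name): a dict with "intrinsics" (3x3 intrinsics, pixels), "cam_to_world" (4x4, takes a point from camera to world coordinates); the wrist camera has in their place "T_tool_cam" (4x4, takes a point from camera to tool coordinates, whose origin is the TCP and whose axes are the flange's). Camera axes: x right, y up, looking along -z (the intrinsics and any distortion apply to the point x, -y, -z); pixel columns grow to the right and rows downward; lengths in m; the calibration is good to about 2 mm. A picture is of the moment at which its call begins: read the wrist's pose just before it. calibration takes no time and is no camera call.
- sign_off(): hands the job in, once; it reports no verdict.
Trained networks look in the newest picture that a camera, given by its name, has taken for a name from the list of things; names that differ only in an ending like _2 or _b are one class to them, and where a whole thing is asked for, a point or a joint stands for the part that bears it (a point fixed in the world has none). Each returns a list of dicts, best first, with "conf" (0 to 1); they miss things now and then, are a little off and sometimes report something else, mostly with a low value. They report only what shows in the picture. A call takes as long as a camera call. They do not tell look-alikes from the thing itself.
- search_frame(camera, name): "uv" ([column, row] in pixels, amid what is visible of it).
- pinpoint(camera, name): "uv" ([column, row] in pixels: a listed point, or the origin of a listed thing).
The state is a dict: "time_s": time; "qpos": joint angles; "joint_velocities": joint speeds; "effort": joint torques, N m; "tool_pos": TCP position; "tool_rot": TCP orientation; "force": force on the tool from outside, world axes, zero at the start; "wrist_torque": the same for the moment, N m; "grip_width": finger opening in m.
Only numpy, scipy, OpenCV 4.12 (cv2) and the standard library are available. Lean on these libraries where they do the work, as an engineer would, in place of code of your own. Each camera call takes 0.05 s, during which the arm holds its last target. There are 200 camera calls.

## Task

Lay the loose bearing flat in the clamping fixture, between the sliding jaw and the V-shaped fence, and let go of it. Then turn only the small inner knob clockwise until the jaw, whose shank first slips back a little, presses the bearing firmly against the fence, and stop by feel once it is held with about 18 N: under 8 N is loose, more than 30 N at any time damages the race. The large outer knob under it holds the size setting and must not be turned; leave the other things on the table alone.

Things in the scene. Friction and masses are not known exactly. Their poses are not given: they have to be found in the camera images.
- bearing: the only bearing lying loose on the bare table top: plain steel ring, outside diameter 29, hole about 17, 10 mm high, 28 g. Origin at the centre of its underside, z up.
- bearing_center (a point): the centre of that bearing, 5 mm above its underside. Grasp across the outside.
- fixture: clamping fixture, fixed to the table: flat aluminium base plate 100 (x) x 216 (y) x 12 mm; the bearing is laid on its top, 12 mm above the table. Origin at the centre of the plate's underside; its y axis is the clamping direction, from jaw to fence. At y = -55 mm stands a grey housing, 72 x 76 mm, top 54 mm above the table, with two knobs on one upright axis.
- ram_mouth (a point): point on the housing where the round ram comes out, 22 mm above the table. On the ram's end is a flat steel jaw, 22 mm wide, 18 mm high, that advances in the fixture's +y as the inner knob turns clockwise. At the start it leaves 6 to 18 mm to spare for the bearing, differently each run; both sides of the bearing (in x) are open for fingers.
- clamp_axis (a point): point on the housing's bush, 5 mm over ram_mouth. How clamping feels: the jaw's shank is a push fit. After jaw, bearing and fence have met it first slides back into the ram by an unknown 1 to 3 mm against only 3 N, with nothing seen moving and the bearing not yet held. Then it bottoms, and the clamping force grows by 10 N per mm of feed, 80 N per rad of inner knob.
- fence: adjustable steel fence bolted on the plate (23 mm wide, 14 mm high, shallow V of 150 degrees facing the jaw along -y). It never moves in a run but is set differently from run to run. Origin at the plate's top, where the rim of a bearing seated in the V touches it; axes parallel to the fixture's.
- seat (a point): point fixed to the fence: where the centre of a bearing lies that is seated in the V (14.5 mm from the fence in -y, 17 mm above the table); axes parallel to the fixture's.
- inner_grip (a point): centre of the inner knob's grip, on the knob axis, 87 mm above the table: an upright black bar 32 mm long (along this point's x axis), 12 mm thick (along its y axis: grasp here), 19 mm high (from 77.5 to 96.5 mm above the table); turns with the knob.
- inner_knob (a joint): inner knob angle, rad, grows clockwise from above; 1 rad feeds the jaw 8 mm. Range -0.1 to 3.0; stays where left. The shank bottoms 1.15 to 2.45 rad after the start angle. Drag while turning 0.26 N m, plus 0.008 N m per N of clamping force (18 N: 0.14 N m). With the hand still after a step, part of the free drag stays (0.03 to 0.26 N m, by step size; equal steps, equal part) and the load adds 0.008 N m per N.
- outer_mark (a point): white mark on the outer knob's top, 25 mm from the knob axis. The outer knob is a black scalloped disc 60 mm in diameter whose top is 73.5 mm above the table, 4 mm under the inner bar; it turns very easily (0.03 N m), so nothing may rub on it.
- micrometer_mid (a point): micrometer lying on the table, 61 x 130 x 16 mm; leave alone. Point at its middle.
- marker_mid (a point): blue capped marker pen lying on the table, 137 mm long, 17 mm thick; leave alone. Point at its middle.
Mind the look-alikes: they are no part of the job. What is shaped like the bearing but black or purple is not meant.

How it is judged (in metres and radians):
On the way:
1. the bearing lies flat on the plate between jaw and fence, let go (x of bearing_center in the frame of seat between -0.008 and 0.008 m and y of bearing_center in the frame of seat between -0.021 and 0.003 m and z of bearing_center in the frame of seat between -0.002 and 0.002 m and contact force between the fingers and bearing below 0.1 N), for 0.2 s.
At the end, for the whole second after the job is handed in: The bearing lies flat (within 0.1 rad and 2 mm in height) in the V of the fence, its centre within 4 mm sideways and 3 mm along the clamping direction of the seat; the jaw presses it on the fence with 8 to 30 N; all is at rest; the outer knob's mark is within 4 mm of where it was (x of bearing_center in the frame of seat between -0.004 and 0.004 m and y of bearing_center in the frame of seat between -0.003 and 0.003 m and z of bearing_center in the frame of seat between -0.002 and 0.002 m and angle between bearing_center's own z axis and vertical below 0.1 rad and contact force between bearing and fence between 8 and 30 N and velocity of joint inner_knob between -0.02 and 0.02 rad/s and linear speed of bearing below 0.01 m/s and distance of outer_mark from where it was at the start of the episode below 0.004 m and contact force between the fingers and bearing below 0.1 N); the robot touches nothing.
It fails at once if the bearing is pressed on the fence with more than 30 N (contact force between bearing and fence above 30 N).
It fails at once if the outer knob is turned (its mark moves more than 4 mm) (distance of outer_mark from where it was at the start of the episode above 0.004 m).
It fails at once if the micrometer or the marker is pushed more than 20 mm (distance of any of micrometer_mid, marker_mid from where it was at the start of the episode above 0.02 m).
It also fails if it takes over 72 s, if anything falls off the work surface, if the arm or the gripper's body presses on something with over 40 N, if the wrist force passes 120 N, or if a joint passes its speed limit or range.

## Working session

There is one attempt and no reset: what is moved stays moved. The work goes in short steps, Python scripts to look and compute and a tool call to move; the robot and the scene stay as the last step left them, time stands still between calls to the robot, and variables do not carry over. Pictures are saved under pics/ and viewed, about 8 in all and at most 12, crops included, and the job is handed in when it is done.

Besides the shell and the picture viewer there is one more tool, called by a JSON object that holds its "op" and its "data". drive_tool: Moves the arm, as the interface text tells. Its arguments: {"type":"object","properties":{"moves":{"type":"string"},"grip_force":{"type":"number"}},"required":["moves"]}

```bash
mkdir -p pics; ls; cat > h.py <<'E'
from cell import *
import numpy as np, cv2
from scipy.spatial.transform import Rotation as R
def cam2w(name,o=None):
    c=calibration(name)
    if name!='wrist': return np.array(c['intrinsics']),np.array(c['cam_to_world']),c
    T=np.eye(4);T[:3,3]=o['tool_pos'];r=np.array(o['tool_rot'])
    T[:3,:3]=r if r.shape==(3,3) else R.from_euler('xyz',r,degrees=True).as_matrix()
    return np.array(c['intrinsics']),T@np.array(c['T_tool_cam']),c
def at_z(uv,z,K,T):  # ray hit with plane world z
    d=np.array([(uv[0]-K[0,2])/K[0,0],-(uv[1]-K[1,2])/K[1,1],-1.]);d=T[:3,:3]@d
    return T[:3,3]+d*(z-T[2,3])/d[2]
def save(im,fn): cv2.imwrite('pics/'+fn,cv2.cvtColor(im,cv2.COLOR_RGB2BGR))
E
python3 - <<'E'
from h import *
o=get_obs();print(o)
Z=dict(bearing_center=.005,seat=.017,inner_grip=.087,outer_mark=.0735,ram_mouth=.022,fence=.012,micrometer_mid=.008,marker_mid=.008,clamp_axis=.027)
for n in ['scene','top']:
    im,d=read_camera(n);save(im,n+'0.png');K,T,c=cam2w(n);print(n,{k:(v if k not in('intrinsics','cam_to_world') else np.round(v,3).tolist()) for k,v in c.items()})
    for k,z in Z.items():
        for r in pinpoint(n,k)[:4]: print(k,np.round(r['uv']),round(r['conf'],2),at_z(r['uv'],z,K,T).round(3))
E
```

```text
pics
{'time_s': 0.0, 'qpos': array([-70.81156548,  18.4391523 ,  -4.01459361,  83.17435617,
         1.29633283,  78.5422173 ,  -3.25949608]), 'joint_velocities': array([ 0.04496485,  0.03497747, -0.0005602 ,  0.0125211 , -0.00561583,
       -0.02133319,  0.0794092 ]), 'effort': array([-2.98444538e-04, -4.91285133e+01, -4.04126253e-01, -3.12529850e+01,
       -6.40522619e-02,  4.37783904e-02,  1.68005549e-04]), 'tool_pos': array([0.20485309, 0.61628672, 0.22146514]), 'tool_rot': array([-1.79889589e+02,  7.41403409e-03,  1.61621190e+02]), 'force': array([-0.64119902, -0.07550902, -0.83084739]), 'wrist_torque': array([-0.00743578,  0.03637862,  0.00049706]), 'grip_width': 0.08689608144021091}
scene {'intrinsics': [[518.988, 0.0, 323.14], [0.0, 518.988, 190.542], [0.0, 0.0, 1.0]], 'cam_to_world': [[-0.456, 0.369, -0.81, -0.321], [-0.89, -0.191, 0.414, 0.242], [-0.001, 0.91, 0.416, 0.517], [0.0, 0.0, 0.0, 1.0]]}
bearing_center [248. 272.] 0.56 [0.428 0.008 0.005]
bearing_center [260. 288.] 0.55 [0.372 0.006 0.005]
seat [241. 218.] 0.71 [ 0.61  -0.042  0.017]
inner_grip [288. 177.] 0.66 [
[... 689 characters left out ...]
005]
bearing_center [228. 217.] 0.53 [0.425 0.01  0.005]
seat [253. 137.] 0.72 [ 0.604 -0.039  0.017]
seat [298. 141.] 0.55 [ 0.598 -0.141  0.017]
inner_grip [302. 122.] 0.41 [ 0.62  -0.149  0.087]
outer_mark [295. 140.] 0.87 [ 0.584 -0.137  0.073]
ram_mouth [286. 139.] 0.93 [ 0.599 -0.113  0.022]
ram_mouth [248. 135.] 0.52 [ 0.607 -0.029  0.022]
ram_mouth [303. 124.] 0.29 [ 0.635 -0.15   0.022]
fence [250. 139.] 0.71 [ 0.602 -0.032  0.012]
micrometer_mid [324. 228.] 0.82 [ 0.405 -0.202  0.008]
marker_mid [415. 176.] 0.69 [ 0.527 -0.403  0.008]
marker_mid [254. 133.] 0.36 [ 0.616 -0.039  0.008]
clamp_axis [284. 135.] 0.84 [ 0.608 -0.11   0.027]
clamp_axis [228. 217.] 0.68 [0.423 0.005 0.027]
```

```bash
python3 - <<'E'
from h import *
a=cv2.imread('pics/top0.png');b=cv2.imread('pics/scene0.png')
x=cv2.resize(a[80:280,180:440],None,fx=3,fy=3,interpolation=cv2.INTER_CUBIC);cv2.imwrite('pics/topc.png',x)
cv2.imwrite('pics/scene_c.png',cv2.resize(b[150:320,180:380],None,fx=3.5,fy=3.5,interpolation=cv2.INTER_CUBIC))
E
```

```text
(no output)
```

View pics/topc.png

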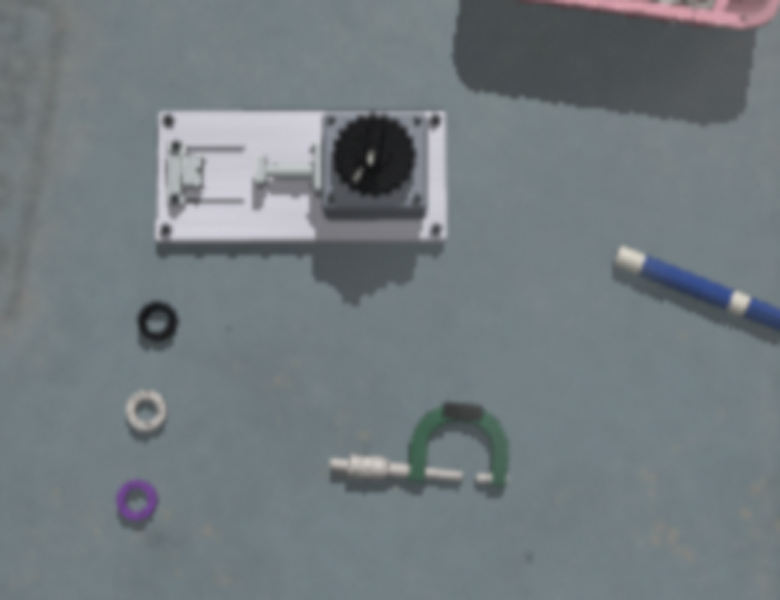

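View pics/scene_c.png

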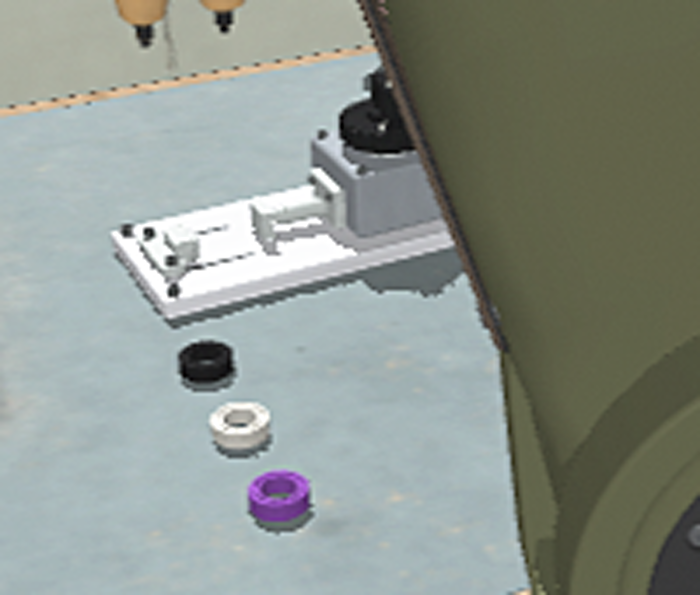

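The top view shows the ring row: black at (232,187), steel at (229,217), purple at (226,247). The steel ring in the middle fits "plain steel ring on the bare table", so it is the one, at about (0.425, 0.010). Now I'll move over it for a wrist close-up.

{"op": "drive_tool", "data": {"moves": "-0.03 -0.035 0 5 0.2; -0.06 -0.07 0 10 0.2; -0.09 -0.105 0 16 0.2; -0.12 -0.14 0 22 0.2; -0.15 -0.175 0 28 0.2; -0.18 -0.21 0 34 0.2; -0.21 -0.245 0 40 0.2; -0.24 -0.28 0 46 0.2"}}

```text
time_s: 1.8
tool_pos: [0.3449, 0.2737, 0.2228]
tool_rot: [179.9, -0.0, 115.4]
force: [1.2, 0.3, 0.8]
grip_width: 0.0523
```

```bash
cat >> h.py <<'E'
def delta(p,yaw):  # tool-axis shift & turn from measured pose to (p, yaw)
    o=get_obs();M=R.from_euler('xyz',o['tool_rot'],degrees=True).as_matrix()
    dy=(o['tool_rot'][2]-yaw+180)%360-180
    print('t',round(o['time_s'],2),'pos',np.round(o['tool_pos'],4),'rot',np.round(o['tool_rot'],2),'j7',round(o['qpos'][6],1),'-> shift',np.round(M.T@(np.array(p)-o['tool_pos']),4),'turn',round(dy,2))
E
python3 - <<'E'
from h import *
delta([.46,.0,.2],90); print(np.round(calibration('wrist')['T_tool_cam'],3))
E
```

```text
t 1.8 pos [0.3449 0.2737 0.2228] rot [ 1.7995e+02 -3.0000e-02  1.1538e+02] j7 -18.0 -> shift [-0.2966 -0.0134  0.0227] turn 25.38
[[-0.     0.96   0.28   0.077]
 [ 1.     0.    -0.     0.   ]
 [-0.     0.28  -0.96  -0.163]
 [ 0.     0.     0.     1.   ]]
```

{"op": "drive_tool", "data": {"moves": "-0.04 -0.002 0 5 0.2; -0.08 -0.004 0 10 0.2; -0.12 -0.006 0 15 0.2; -0.16 -0.008 0 20 0.2; -0.2 -0.01 0 25.4 0.2; -0.24 -0.012 0 25.4 0.2; -0.28 -0.013 0 25.4 0.2; -0.297 -0.013 0 25.4 0.2"}}

```text
time_s: 2.6
tool_pos: [0.4622, -0.0022, 0.2231]
tool_rot: [179.9, 0.0, 89.9]
force: [0.1, 0.7, -0.2]
grip_width: 0.0522
```

```bash
python3 - <<'E'
from h import *
o=get_obs();im,d=read_camera('wrist');save(im,'w1.png');K,T,c=cam2w('wrist',o)
Z=dict(bearing_center=.005,seat=.017,inner_grip=.087,outer_mark=.0735,ram_mouth=.022,fence=.012)
for k,z in Z.items():
    for r in pinpoint('wrist',k)[:4]: print(k,np.round(r['uv']),round(r['conf'],2),at_z(r['uv'],z,K,T).round(4))
delta([.425,.01,.1],90)
E
```

```text
bearing_center [293. 170.] 0.71 [0.4252 0.0074 0.005 ]
bearing_center [244. 168.] 0.62 [0.363  0.0102 0.005 ]
bearing_center [346. 174.] 0.59 [0.4934 0.0019 0.005 ]
seat [429. 207.] 0.76 [ 0.5995 -0.0393  0.017 ]
ram_mouth [430. 259.] 0.68 [ 0.6065 -0.1107  0.022 ]
fence [433. 200.] 0.61 [ 0.6056 -0.0308  0.012 ]
t 2.95 pos [0.4608 0.0035 0.2225] rot [-1.7999e+02 -3.0000e-02  9.0370e+01] j7 -6.6 -> shift [ 0.0066 -0.0357  0.1225] turn 0.37
```

View pics/w1.png

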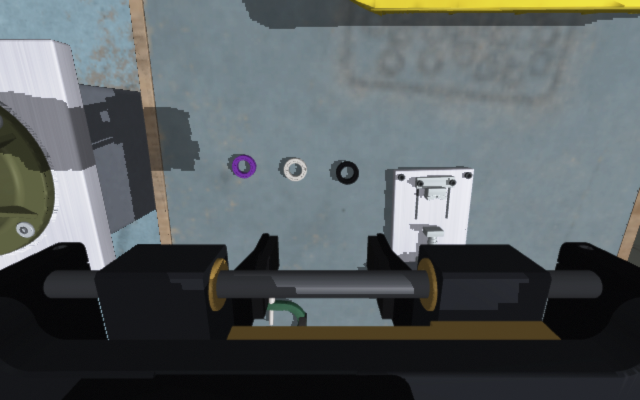

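Wrist view: purple (243,167), steel (294,169), black (347,172). The steel ring is in the middle. The fixture is at the right, fence around (432,195). Lowering over the steel ring for the confirming crop.

{"op": "drive_tool", "data": {"moves": "0.004 -0.018 0.03 0.4 0.2; 0.004 -0.036 0.07 0.4 0.2; 0.004 -0.036 0.11 0.4 0.2; 0.004 -0.036 0.14 0.4 0.2; 0.004 -0.036 0.14 0.4 0.2; 0.004 -0.036 0.14 0.4 0.2; 0.004 -0.036 0.14 0.4 0.2; 0.004 -0.036 0.14 0.4 0.2"}}

```text
time_s: 3.75
tool_pos: [0.4267, 0.0064, 0.0843]
tool_rot: [179.8, -0.1, 89.8]
force: [0.2, 0.6, 0.8]
grip_width: 0.0523
```

```bash
python3 - <<'E'
from h import *
o=get_obs();im,d=read_camera('wrist');save(im[100:320,180:500],'w2.png');K,T,c=cam2w('wrist',o)
for k,z in dict(bearing_center=.005,seat=.017,fence=.012).items():
    for r in pinpoint('wrist',k)[:4]: print(k,np.round(r['uv']),round(r['conf'],2),at_z(r['uv'],z,K,T).round(4))
# circle of bright ring top (z=.01)
g=cv2.medianBlur(cv2.cvtColor(im,cv2.COLOR_RGB2GRAY),3)
m=(((im.min(2)>150)&(im.max(2).astype(int)-im.min(2)<30))*255).astype(np.uint8)
n,l,s,ce=cv2.connectedComponentsWithStats(m)
for i in range(1,n):
    if s[i][4]>80: print(s[i],ce[i].round(1),at_z((s[i][0]+s[i][2]/2-.5,s[i][1]+s[i][3]/2-.5),.010,K,T).round(4))
delta([.425,.0075,.02],90)
E
python3 -c "
import cv2;a=cv2.imread('pics/w2.png');cv2.imwrite('pics/w2b.png',cv2.resize(a,None,fx=2.4,fy=2.4,interpolation=2))"
```

```text
bearing_center [318. 210.] 0.97 [0.4235 0.0065 0.005 ]
bearing_center [246. 205.] 0.59 [0.3622 0.0105 0.005 ]
bearing_center [402. 216.] 0.59 [0.4952 0.0008 0.005 ]
seat [531. 264.] 0.69 [ 0.6047 -0.0395  0.017 ]
seat [322. 209.] 0.58 [0.4264 0.0107 0.017 ]
fence [532. 250.] 0.94 [ 0.6062 -0.0279  0.012 ]
[307 193  34  33 582] [323.6 208.9] [0.4279 0.0085 0.01  ]
[   0  194   42   76 2141] [ 16.1 232.1] [ 0.1721 -0.0103  0.01  ]
[ 473  208  124   62 3405] [537.4 230.3] [ 0.6084 -0.0186  0.01  ]
t 3.95 pos [0.4257 0.006  0.0833] rot [ 1.7992e+02 -3.0000e-02  8.9820e+01] j7 -6.2 -> shift [ 0.0014 -0.0008  0.0633] turn -0.18
```

View pics/w2b.png

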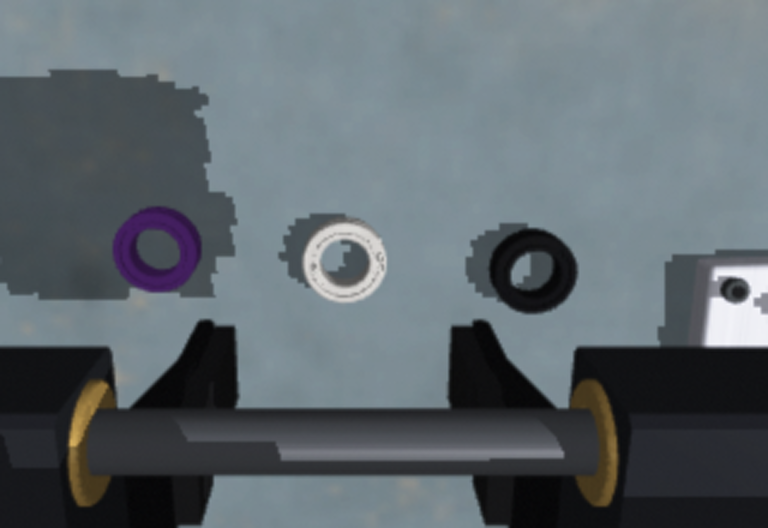

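The crop confirms the plain steel ring at crop (344,262), with purple on its left and black on its right. It sits centred between the fingers, whose inner edges are at 238 and 449. Grasping it.

{"op": "drive_tool", "data": {"moves": "0.001 0 0.03 -0.2 0.2; 0.002 0 0.055 -0.2 0.2; 0.002 0 0.07 -0.2 0.2; 0.002 0 0.079 -0.2 0.2; 0.002 0 0.079 -0.2 0.2; 0.002 0 0.079 -0.2 -0.4; 0.002 0 0.079 -0.2 -1; 0.002 0 0.079 -0.2 -1", "grip_force": 12}}

```text
time_s: 4.75
tool_pos: [0.4259, 0.0081, 0.0043]
tool_rot: [179.9, -0.0, 90.0]
force: [-1.2, 0.2, 0.6]
grip_width: 0.0358
```

{"op": "drive_tool", "data": {"moves": "0 0 0 0 -1; 0 0 0 0 -1; 0 0 -0.02 0 -1; 0 0 -0.05 0 -1; 0 0 -0.08 0 -1; 0 0 -0.1 0 -1; 0 0 -0.1 0 -1; 0 0 -0.1 0 -1"}}

```text
time_s: 5.55
tool_pos: [0.4251, 0.008, 0.1035]
tool_rot: [180.0, -0.0, 90.0]
force: [0.0, -0.3, -0.2]
grip_width: 0.0277
```

```bash
python3 - <<'E'
from h import *
delta([.604,.03,.13],90)
E
```

```text
t 5.55 pos [0.4251 0.008  0.1035] rot [ 1.7997e+02 -4.0000e-02  9.0030e+01] j7 -7.3 -> shift [ 0.0219  0.1789 -0.0264] turn 0.03
```

{"op": "drive_tool", "data": {"moves": "-0.02 0.035 -0.02 0 -1; -0.04 0.07 -0.04 0 -1; -0.06 0.105 -0.066 0 -1; -0.08 0.14 -0.066 0 -1; -0.108 0.179 -0.066 0 -1; -0.108 0.179 -0.066 0 -1; -0.108 0.179 -0.066 0 -1; -0.108 0.179 -0.066 0 -1"}}

```text
time_s: 6.35
tool_pos: [0.6029, -0.0994, 0.1683]
tool_rot: [-179.9, -0.0, 90.0]
force: [-0.8, 0.8, 0.8]
grip_width: 0.0279
```

```bash
python3 - <<'E'
from h import *
for i in range(2):
    o=get_obs();im,d=read_camera('wrist');K,T,c=cam2w('wrist',o)
    if i==0: save(cv2.resize(im[20:300,180:500],None,fx=2.4,fy=2.1,interpolation=cv2.INTER_CUBIC),'w3.png');save(im,'w3f.png')
    for k,z in dict(seat=.017,fence=.012,ram_mouth=.022,clamp_axis=.027,bearing_center=.1).items():
        for r in pinpoint('wrist',k)[:2]: print(k,np.round(r['uv']),round(r['conf'],2),at_z(r['uv'],z,K,T).round(4))
np.save('K.npy',K);np.save('T.npy',T)
delta([.604,-.05,.1],90)
E
```

```text
seat [322. 130.] 0.62 [ 0.6026 -0.0369  0.017 ]
fence [325. 119.] 0.66 [ 0.6048 -0.0263  0.012 ]
fence [326. 200.] 0.29 [ 0.6059 -0.1122  0.012 ]
ram_mouth [325. 199.] 0.66 [ 0.605  -0.1086  0.022 ]
clamp_axis [324. 200.] 0.62 [ 0.6043 -0.1079  0.027 ]
clamp_axis [322. 131.] 0.38 [ 0.6018 -0.0374  0.027 ]
bearing_center [324. 253.] 0.62 [ 0.6039 -0.1345  0.1   ]
bearing_center [216.  89.] 0.57 [ 0.5254 -0.0047  0.1   ]
seat [322. 131.] 0.64 [ 0.6042 -0.0381  0.017 ]
fence [323. 122.] 0.9 [ 0.6046 -0.0288  0.012 ]
fence [319. 251.] 0.41 [ 0.5999 -0.1747  0.012 ]
ram_mouth [321. 202.] 0.64 [ 0.6027 -0.1118  0.022 ]
clamp_axis [325. 202.] 0.96 [ 0.6073 -0.1113  0.027 ]
bearing_center [318. 253.] 0.84 [ 0.6005 -0.1354  0.1   ]
bearing_center [214.  89.] 0.7 [ 0.5251 -0.0044  0.1   ]
t 6.95 pos [ 0.6042 -0.0999  0.1697] rot [ 1.7998e+02 -1.0000e-02  9.0030e+01] j7 16.9 -> shift [ 0.0499 -0.0002  0.0697] turn 0.03
```

View pics/w3.png

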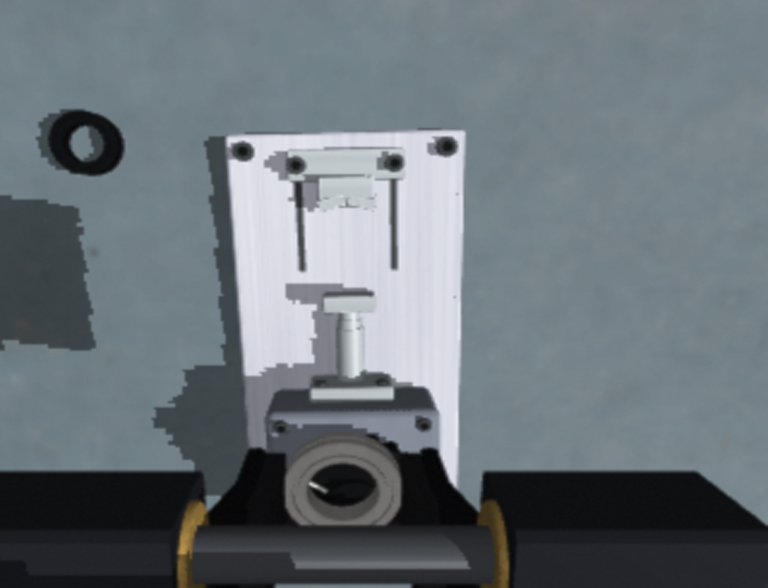

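The wrist view shows the fence V apex at crop (347,203), the jaw front at (348,293), the plate's far corners at (228,138) and (464,131), and the ring held at (344,487). Turning these into positions.

```bash
python3 - <<'E'
from h import *
K=np.load('K.npy');T=np.load('T.npy')
f=lambda u,v,z:at_z((180+u/2.4,20+v/2.1),z,K,T).round(4)
for n,u,v,z in [('cornL',228,138,.012),('cornR',464,131,.012),('L2',245,430,.012),('R2',459,430,.012),('apex',347,207,.026),('fenceL',320,203,.026),('fenceR',374,203,.026),('jawfrontbot',348,292,.013),('jawL',323,296,.02),('jawR',375,294,.02),('bush',352,385,.03),('slotL1',297,180,.012),('slotL2',303,270,.012),('slotR1',393,180,.012),('slotR2',394,270,.012),('ring',344,487,.176)]: print(n,f(u,v,z))
a=cv2.imread('pics/w3f.png')
E
```

```text
cornL [0.5567 0.0059 0.012 ]
cornR [0.655  0.0092 0.012 ]
L2 [ 0.5584 -0.1422  0.012 ]
R2 [ 0.6599 -0.1422  0.012 ]
apex [ 0.6063 -0.0256  0.026 ]
fenceL [ 0.5952 -0.0238  0.026 ]
fenceR [ 0.6174 -0.0237  0.026 ]
jawfrontbot [ 0.607  -0.0673  0.013 ]
jawL [ 0.596  -0.0683  0.02  ]
jawR [ 0.6187 -0.0673  0.02  ]
bush [ 0.6087 -0.1115  0.03  ]
slotL1 [ 0.5851 -0.0131  0.012 ]
slotL2 [ 0.5871 -0.0563  0.012 ]
slotR1 [ 0.6259 -0.013   0.012 ]
slotR2 [ 0.6273 -0.0563  0.012 ]
ring [ 0.6046 -0.0977  0.176 ]
```

{"op": "drive_tool", "data": {"moves": "0.03 0.001 0 -1.6 -1; 0.053 0.002 0.03 -1.6 -1; 0.053 0.002 0.07 -1.6 -1; 0.053 0.002 0.1 -1.6 -1; 0.053 0.002 0.125 -1.6 -1; 0.053 0.002 0.14 -1.6 -1; 0.053 0.002 0.14 -1.6 -1; 0.053 0.002 0.14 -1.6 -1"}}

```text
time_s: 7.75
tool_pos: [0.6069, -0.0473, 0.0304]
tool_rot: [179.9, 0.0, 91.6]
force: [-0.6, -1.3, -0.5]
grip_width: 0.0278
```

```bash
python3 - <<'E'
from h import *
o=get_obs();im,d=read_camera('wrist');K,T,c=cam2w('wrist',o);save(cv2.resize(im[150:330,200:440],None,fx=3,fy=3,interpolation=cv2.INTER_CUBIC),'w4.png')
np.save('K.npy',K);np.save('T.npy',T)
delta([.606,-.047,.0163],91.6)
E
```

```text
t 7.8 pos [ 0.6074 -0.0473  0.031 ] rot [179.86   0.    91.61] j7 17.4 -> shift [ 0.0004 -0.0014  0.0147] turn 0.01
```

View pics/w4.png

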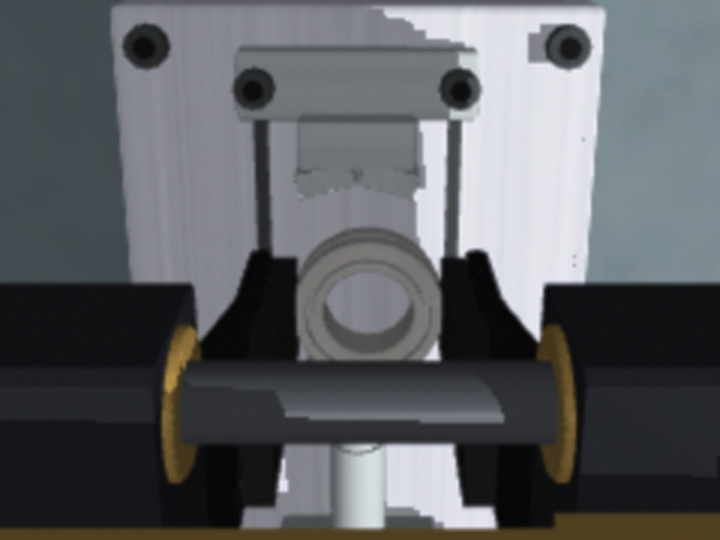

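The ring at crop x=369 is about 2 mm right of the V centre (358) and ram (360). Correcting that while lowering.

{"op": "drive_tool", "data": {"moves": "0 -0.001 0.004 0 -1; 0 -0.002 0.008 0 -1; 0 -0.002 0.011 0 -1; 0 -0.002 0.013 0 -1; 0 -0.002 0.0145 0 -1; 0 -0.002 0.0145 0 -1; 0 -0.002 0.0145 0 -1; 0 -0.002 0.0145 0 -1"}}

```text
time_s: 8.6
tool_pos: [0.6041, -0.047, 0.0161]
tool_rot: [-180.0, -0.0, 91.6]
force: [-2.9, 1.2, 6.9]
grip_width: 0.0277
```

{"op": "drive_tool", "data": {"moves": "0 0 0 0 -0.1; 0 0 0 0 -0.1; 0 0 0 0 -0.1; 0 0 0 0 -0.1; 0 0 -0.02 0 -0.1; 0 0 -0.05 0 -0.1; 0 0 -0.08 0 -0.1; 0 0 -0.12 0 -0.1"}}

```text
time_s: 9.4
tool_pos: [0.603, -0.047, 0.1348]
tool_rot: [-179.8, 0.0, 91.6]
force: [0.9, 0.0, -1.0]
grip_width: 0.039
```

```bash
python3 - <<'E'
from h import *
delta([.609,-.20,.2],90)
E
```

```text
t 9.4 pos [ 0.603  -0.047   0.1348] rot [-1.7984e+02  2.0000e-02  9.1620e+01] j7 13.7 -> shift [-0.1531  0.0015 -0.0652] turn 1.62
```

{"op": "drive_tool", "data": {"moves": "0 0.001 -0.04 1.6 0.2; -0.03 0.003 -0.065 1.6 0.2; -0.07 0.005 -0.065 1.6 0.2; -0.11 0.006 -0.065 1.6 0.2; -0.15 0.006 -0.065 1.6 0.2; -0.17 0.006 -0.065 1.6 0.2; -0.17 0.006 -0.065 1.6 0.2; -0.17 0.006 -0.065 1.6 0.2"}}

```text
time_s: 10.2
tool_pos: [0.6149, -0.2168, 0.1997]
tool_rot: [-180.0, -0.0, 90.0]
force: [0.2, 0.5, 0.2]
grip_width: 0.0524
```

```bash
python3 - <<'E'
from h import *
read_camera('top')
o=get_obs();im,d=read_camera('wrist');K,T,c=cam2w('wrist',o);save(cv2.resize(im[60:260,200:440],None,fx=3,fy=3,interpolation=cv2.INTER_CUBIC),'w5.png')
np.save('K.npy',K);np.save('T.npy',T);np.save('d5.npy',d)
for k,z in dict(inner_grip=.087,outer_mark=.0735,bearing_center=.017,seat=.017).items():
    for r in pinpoint('wrist',k)[:2]: print(k,np.round(r['uv']),round(r['conf'],2),at_z(r['uv'],z,K,T).round(4))
delta([.609,-.15,.12],90)
# bar by depth: world points above z=.085 near the knob
v,u=np.mgrid[0:400,0:640];P=np.stack([(u-K[0,2])/K[0,0]*d,-(v-K[1,2])/K[1,1]*d,-d],-1)@T[:3,:3].T+T[:3,3]
m=(P[...,2]>.088)&(P[...,2]<.102)&(np.hypot(P[...,0]-.609,P[...,1]+.15)<.035)&(v<245)
q=P[m];print(len(q))
if len(q)>20:
    r=cv2.minAreaRect((q[:,:2]*1000).astype(np.float32));print('bar',r,'zmed',np.median(q[:,2]),'uv',u[m].mean(),v[m].mean())
E
```

```text
inner_grip [314. 134.] 0.74 [ 0.6074 -0.1544  0.087 ]
outer_mark [293. 114.] 0.96 [ 0.5876 -0.138   0.0735]
outer_mark [311.  22.] 0.43 [ 0.6049 -0.0623  0.0735]
bearing_center [309.  22.] 0.96 [ 0.6013 -0.0472  0.017 ]
seat [310.  88.] 0.38 [ 0.6021 -0.1106  0.017 ]
t 10.5 pos [ 0.6154 -0.2154  0.2001] rot [ 1.7999e+02 -4.0000e-02  9.0140e+01] j7 28.9 -> shift [ 0.0653 -0.0062  0.0801] turn 0.14
510
bar ((607.501220703125, -154.13858032226562), (12.019050598144531, 31.676651000976562), 83.53273010253906) zmed 0.09613437203943193 uv 313.621568627451 133.55098039215687
```

View pics/w5.png

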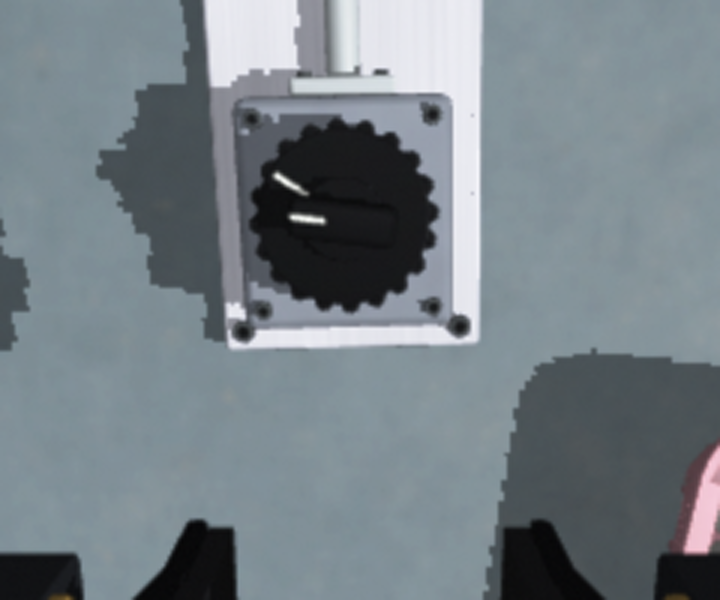

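The depth picture gives the bar as 12.0 x 31.7 mm, top z 0.096, centre (0.6075, -0.1541), axis yaw 173.5° (mod 180). That matches the description. The outer mark is at (0.588, -0.138). The bearing sits at image (309,22), about (0.601, -0.047), between jaw and fence. Turning over the knob at the high j7 end, so one grasp covers the whole clockwise range.

{"op": "drive_tool", "data": {"moves": "0.01 -0.001 0 -8 0.2; 0.02 -0.002 0 -16 0.2; 0.03 -0.004 0 -24 0.2; 0.04 -0.006 0 -32 0.2; 0.05 -0.007 0 -40 0.2; 0.061 -0.008 0 -48 0.2; 0.061 -0.008 0 -56 0.2; 0.061 -0.008 0 -63 0.2"}}

```text
time_s: 11.3
tool_pos: [0.6072, -0.1545, 0.2002]
tool_rot: [180.0, 0.0, 153.5]
force: [0.2, 0.5, -0.3]
grip_width: 0.0519
```

```bash
python3 - <<'E'
from h import *
delta([.6075,-.1541,.13],173.5)
E
```

```text
t 11.3 pos [ 0.6072 -0.1545  0.2002] rot [1.7996e+02 1.0000e-02 1.5345e+02] j7 82.7 -> shift [-0.0001  0.0004  0.0702] turn -20.05
```

{"op": "drive_tool", "data": {"moves": "0 0 0.02 -7 0.2; 0 0 0.04 -14 0.2; 0 0 0.06 -20 0.2; 0 0 0.07 -20 0.2; 0 0 0.07 -20 0.2; 0 0 0.07 -20 0.2; 0 0 0.07 -20 0.2; 0 0 0.07 -20 0.2"}}

```text
time_s: 12.1
tool_pos: [0.6076, -0.156, 0.1312]
tool_rot: [180.0, 0.1, 173.0]
force: [0.2, 0.7, 0.5]
grip_width: 0.0524
```

```bash
python3 - <<'E'
from h import *
o=get_obs();im,d=read_camera('wrist');K,T,c=cam2w('wrist',o);save(cv2.resize(im[150:350,200:440],None,fx=3,fy=3,interpolation=cv2.INTER_CUBIC),'w6.png')
v,u=np.mgrid[0:400,0:640];P=np.stack([(u-K[0,2])/K[0,0]*d,-(v-K[1,2])/K[1,1]*d,-d],-1)@T[:3,:3].T+T[:3,3]
m=(P[...,2]>.088)&(P[...,2]<.102)&(np.hypot(P[...,0]-.6075,P[...,1]+.154)<.024)
q=P[m];print(len(q))
if len(q)>20:
    r=cv2.minAreaRect((q[:,:2]*1000).astype(np.float32));print('bar',r,'zmed',np.median(q[:,2]),'uv',u[m].mean(),v[m].mean())
delta([.6075,-.1541,.08],173.5)
E
```

```text
746
bar ((606.927490234375, -153.8331298828125), (11.596405029296875, 31.91254234313965), 82.86295318603516) zmed 0.09625002192842792 uv 324.9651474530831 224.9504021447721
t 12.15 pos [ 0.6075 -0.1559  0.131 ] rot [1.80e+02 9.00e-02 1.73e+02] j7 102.8 -> shift [0.0003 0.0018 0.051 ] turn -0.5
```

View pics/w6.png

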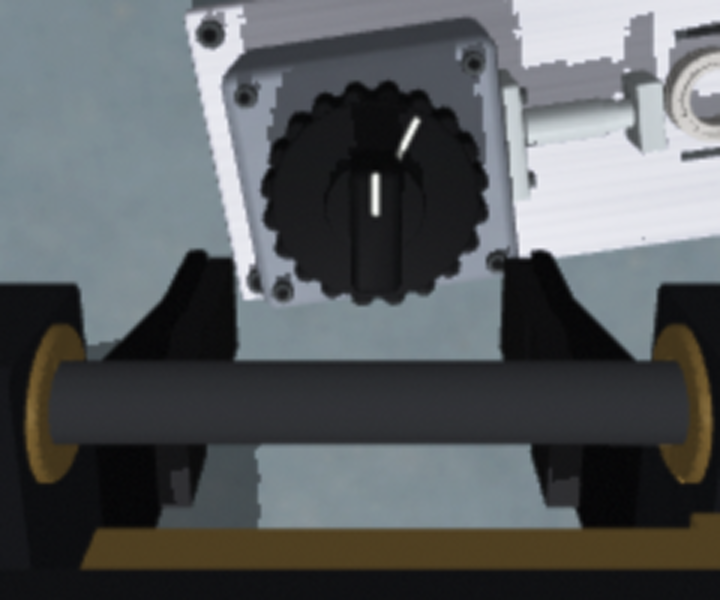

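The bar at crop x=376 is about 1.7 mm right of the finger middle (369), which agrees with the depth fix. Correcting, then descending and closing at z = 0.080.

{"op": "drive_tool", "data": {"moves": "0.0005 0.0018 0.015 0 0.2; 0.0005 0.0018 0.03 0 0.2; 0.0005 0.0018 0.043 0 0.2; 0.0005 0.0018 0.051 0 0.2; 0.0005 0.0018 0.051 0 0.2; 0.0005 0.0018 0.051 0 0; 0.0005 0.0018 0.051 0 -0.3; 0.0005 0.0018 0.051 0 -0.5", "grip_force": 40}}

```text
time_s: 12.95
tool_pos: [0.6072, -0.1542, 0.0798]
tool_rot: [180.0, 0.1, 173.0]
force: [0.5, -0.5, 0.4]
grip_width: 0.0359
```

{"op": "drive_tool", "data": {"moves": "0 0 0 0 -0.6; 0 0 0 0 -0.7; 0 0 0 0 -0.8; 0 0 0 0 -1; 0 0 0 0 -1; 0 0 0 0 -1; 0 0 0 0 -1; 0 0 0 0 -1", "grip_force": 40}}

```text
time_s: 13.75
tool_pos: [0.6068, -0.1542, 0.0792]
tool_rot: [-180.0, 0.0, 173.0]
force: [0.2, -0.7, 3.2]
grip_width: 0.0118
```

```bash
cat >> h.py <<'E'
def feel(n=8):
    F=[];W=[];Y=[]
    for i in range(n):
        o=get_obs();F.append(o['force']);W.append(o['wrist_torque']);Y.append(o['tool_rot'][2]);p=o['tool_pos']
        if i<n-1: read_camera('top')
    print('t',round(o['time_s'],2),'pos',np.round(p,4),'yaw',np.round(np.mean(Y),2),'j7',round(o['qpos'][6],1),'F',np.mean(F,0).round(2),'Tq',np.mean(W,0).round(3),'sd',np.std(W,0).round(3),'w',round(o['grip_width'],4))
E
python3 -c "
from h import *
feel()"
```

```text
t 14.1 pos [ 0.6068 -0.1542  0.0792] yaw 173.02 j7 103.7 F [-0.47 -0.77  2.19] Tq [-0.231  0.099  0.172] sd [0.024 0.05  0.025] w 0.011
```

Held with little side force. The first 57° (1.0 rad) is safe, because the shank bottoms no earlier than 1.15 rad.

{"op": "drive_tool", "data": {"moves": "0 0 0 8 -1; 0 0 0 16 -1; 0 0 0 24 -1; 0 0 0 32 -1; 0 0 0 40 -1; 0 0 0 48 -1; 0 0 0 55 -1; 0 0 0 55 -1"}}

```text
time_s: 14.9
tool_pos: [0.6072, -0.1537, 0.0792]
tool_rot: [180.0, 0.0, 118.0]
force: [0.5, 0.3, 1.7]
grip_width: 0.0119
```

```bash
python3 -c "
from h import *
feel(6)"
```

```text
t 15.15 pos [ 0.6071 -0.1537  0.0792] yaw 118.1 j7 52.6 F [0.52 0.15 1.94] Tq [-0.101 -0.142 -0.179] sd [0.034 0.076 0.034] w 0.0114
```

{"op": "drive_tool", "data": {"moves": "0 0 0 2.5 -1; 0 0 0 5 -1; 0 0 0 5 -1; 0 0 0 5 -1; 0 0 0 5 -1; 0 0 0 5 -1; 0 0 0 5 -1; 0 0 0 5 -1"}}

```text
time_s: 15.95
tool_pos: [0.6072, -0.1537, 0.0792]
tool_rot: [179.9, 0.0, 113.1]
force: [2.3, 0.7, 2.0]
grip_width: 0.0118
```

```bash
python3 -c "
from h import *
feel(5)"
```

```text
t 16.15 pos [ 0.6071 -0.1537  0.0792] yaw 113.05 j7 48.0 F [3.52 1.04 1.99] Tq [ 0.178 -0.68   0.165] sd [0.04  0.053 0.024] w 0.0116
```

{"op": "drive_tool", "data": {"moves": "0 0 0 2.5 -1; 0 0 0 5 -1; 0 0 0 5 -1; 0 0 0 5 -1; 0 0 0 5 -1; 0 0 0 5 -1; 0 0 0 5 -1; 0 0 0 5 -1"}}

```text
time_s: 16.95
tool_pos: [0.6072, -0.1537, 0.0792]
tool_rot: [179.9, -0.0, 108.1]
force: [5.2, 2.1, 2.8]
grip_width: 0.0115
```

```bash
python3 -c "
from h import *
feel(5)"
```

```text
t 17.15 pos [ 0.6072 -0.1537  0.0792] yaw 108.06 j7 43.4 F [4.81 2.37 2.15] Tq [ 0.356 -1.054  0.118] sd [0.017 0.036 0.012] w 0.0118
```

{"op": "drive_tool", "data": {"moves": "0 0 0 2.5 -1; 0 0 0 5 -1; 0 0 0 5 -1; 0 0 0 5 -1; 0 0 0 5 -1; 0 0 0 5 -1; 0 0 0 5 -1; 0 0 0 5 -1"}}

```text
time_s: 17.95
tool_pos: [0.6073, -0.1536, 0.0792]
tool_rot: [179.9, -0.0, 103.1]
force: [5.4, 2.0, 2.3]
grip_width: 0.0121
```

```bash
python3 -c "
from h import *
feel(5)"
```

```text
t 18.15 pos [ 0.6072 -0.1537  0.0792] yaw 103.06 j7 38.8 F [5.02 1.61 2.03] Tq [ 0.353 -1.104  0.108] sd [0.03  0.023 0.035] w 0.0119
```

{"op": "drive_tool", "data": {"moves": "0 0.0005 0 2.5 -1; 0 0.0005 0 5 -1; 0 0.0005 0 5 -1; 0 0.0005 0 5 -1; 0 0.0005 0 5 -1; 0 0.0005 0 5 -1; 0 0.0005 0 5 -1; 0 0.0005 0 5 -1"}}

```text
time_s: 18.95
tool_pos: [0.6073, -0.1537, 0.0792]
tool_rot: [180.0, -0.0, 98.0]
force: [4.3, 3.1, 3.6]
grip_width: 0.0117
```

```bash
python3 -c "
from h import *
feel(5)"
```

```text
t 19.15 pos [ 0.6073 -0.1537  0.0792] yaw 98.03 j7 34.2 F [3.97 2.63 4.25] Tq [ 0.577 -0.878  0.146] sd [0.03  0.04  0.015] w 0.0114
```

{"op": "drive_tool", "data": {"moves": "0 0 0 2.5 -1; 0 0 0 5 -1; 0 0 0 5 -1; 0 0 0 5 -1; 0 0 0 5 -1; 0 0 0 5 -1; 0 0 0 5 -1; 0 0 0 5 -1"}}

```text
time_s: 19.95
tool_pos: [0.6074, -0.1537, 0.0792]
tool_rot: [180.0, -0.0, 93.1]
force: [2.8, 3.3, 5.3]
grip_width: 0.0119
```

```bash
python3 -c "
from h import *
feel(5)"
```

```text
t 20.15 pos [ 0.6074 -0.1537  0.0792] yaw 93.08 j7 29.7 F [3.74 3.26 4.67] Tq [ 0.658 -0.89   0.136] sd [0.023 0.017 0.029] w 0.0118
```

{"op": "drive_tool", "data": {"moves": "0 0 0 2.5 -1; 0 0 0 5 -1; 0 0 0 5 -1; 0 0 0 5 -1; 0 0 0 5 -1; 0 0 0 5 -1; 0 0 0 5 -1; 0 0 0 5 -1"}}

```text
time_s: 20.95
tool_pos: [0.6074, -0.1537, 0.0792]
tool_rot: [180.0, -0.0, 88.1]
force: [4.1, 2.3, 4.1]
grip_width: 0.0115
```

```bash
python3 -c "
from h import *
feel(5)"
```

```text
t 21.15 pos [ 0.6074 -0.1537  0.0792] yaw 88.09 j7 25.1 F [4.17 3.22 4.48] Tq [ 0.616 -0.936  0.122] sd [0.018 0.023 0.016] w 0.0116
```

{"op": "drive_tool", "data": {"moves": "0 0 0 2.5 -1; 0 0 0 5 -1; 0 0 0 5 -1; 0 0 0 5 -1; 0 0 0 5 -1; 0 0 0 5 -1; 0 0 0 5 -1; 0 0 0 5 -1"}}

```text
time_s: 21.95
tool_pos: [0.6075, -0.1537, 0.0792]
tool_rot: [180.0, -0.0, 83.1]
force: [4.8, 3.1, 4.0]
grip_width: 0.0116
```

```bash
python3 -c "
from h import *
feel(5)"
```

```text
t 22.15 pos [ 0.6075 -0.1537  0.0792] yaw 83.09 j7 20.6 F [4.66 3.21 4.32] Tq [ 0.602 -0.966  0.138] sd [0.03  0.025 0.032] w 0.0114
```

{"op": "drive_tool", "data": {"moves": "0 0 0 2.5 -1; 0 0 0 5 -1; 0 0 0 5 -1; 0 0 0 5 -1; 0 0 0 5 -1; 0 0 0 5 -1; 0 0 0 5 -1; 0 0 0 5 -1"}}

```text
time_s: 22.95
tool_pos: [0.6075, -0.1537, 0.0792]
tool_rot: [180.0, -0.0, 78.1]
force: [5.3, 2.8, 4.7]
grip_width: 0.0117
```

```bash
python3 -c "
from h import *
feel(5)"
```

```text
t 23.15 pos [ 0.6076 -0.1537  0.0792] yaw 78.09 j7 16.0 F [5.18 2.77 4.44] Tq [ 0.606 -0.989  0.126] sd [0.027 0.014 0.017] w 0.012
```

{"op": "drive_tool", "data": {"moves": "0 0 0 2.5 -1; 0 0 0 5 -1; 0 0 0 5 -1; 0 0 0 5 -1; 0 0 0 5 -1; 0 0 0 5 -1; 0 0 0 5 -1; 0 0 0 5 -1"}}

```text
time_s: 23.95
tool_pos: [0.6076, -0.1537, 0.0792]
tool_rot: [180.0, -0.0, 73.1]
force: [4.1, 3.5, 3.9]
grip_width: 0.0119
```

```bash
python3 -c "
from h import *
feel(5)"
```

```text
t 24.15 pos [ 0.6076 -0.1537  0.0792] yaw 73.09 j7 11.5 F [4.47 3.16 4.14] Tq [ 0.583 -1.017  0.161] sd [0.032 0.042 0.042] w 0.0113
```

{"op": "drive_tool", "data": {"moves": "0 0 0 2.5 -1; 0 0 0 5 -1; 0 0 0 5 -1; 0 0 0 5 -1; 0 0 0 5 -1; 0 0 0 5 -1; 0 0 0 5 -1; 0 0 0 5 -1"}}

```text
time_s: 24.95
tool_pos: [0.6077, -0.1537, 0.0792]
tool_rot: [179.9, -0.0, 68.1]
force: [5.1, 2.6, 3.5]
grip_width: 0.0112
```

```bash
python3 -c "
from h import *
feel(7)"
```

```text
t 25.25 pos [ 0.6077 -0.1538  0.0792] yaw 68.09 j7 7.0 F [5.   2.86 3.98] Tq [ 0.57  -1.027  0.167] sd [0.041 0.019 0.033] w 0.0119
```

{"op": "drive_tool", "data": {"moves": "0 0 0 2.5 -1; 0 0 0 5 -1; 0 0 0 5 -1; 0 0 0 5 -1; 0 0 0 5 -1; 0 0 0 5 -1; 0 0 0 5 -1; 0 0 0 5 -1"}}

```text
time_s: 26.05
tool_pos: [0.6077, -0.1538, 0.0792]
tool_rot: [179.9, -0.0, 63.1]
force: [5.6, 3.3, 3.9]
grip_width: 0.0116
```

```bash
python3 -c "
from h import *
feel(7)"
```

```text
t 26.35 pos [ 0.6077 -0.1538  0.0792] yaw 63.1 j7 2.5 F [5.1  3.17 3.94] Tq [ 0.531 -1.058  0.175] sd [0.012 0.027 0.021] w 0.0115
```

{"op": "drive_tool", "data": {"moves": "0 0 0 2.5 -1; 0 0 0 5 -1; 0 0 0 5 -1; 0 0 0 5 -1; 0 0 0 5 -1; 0 0 0 5 -1; 0 0 0 5 -1; 0 0 0 5 -1"}}

```text
time_s: 27.15
tool_pos: [0.6078, -0.1538, 0.0792]
tool_rot: [179.9, -0.0, 58.1]
force: [5.4, 2.9, 4.2]
grip_width: 0.0116
```

```bash
python3 -c "
from h import *
feel(9)"
```

```text
t 27.55 pos [ 0.6078 -0.1538  0.0792] yaw 58.11 j7 -2.0 F [4.94 2.55 3.73] Tq [ 0.518 -1.087  0.244] sd [0.025 0.031 0.022] w 0.0116
```

Torque rose to 0.244 N m over a free level of about 0.135, with the slip plateau near 0.165, so the clamp is at about 13 N. At 1.4 N per degree, 3° more brings it to about 17–18 N.

{"op": "drive_tool", "data": {"moves": "0 0 0 1.5 -1; 0 0 0 3 -1; 0 0 0 3 -1; 0 0 0 3 -1; 0 0 0 3 -1; 0 0 0 3 -1; 0 0 0 3 -1; 0 0 0 3 -1"}}

```text
time_s: 28.35
tool_pos: [0.6078, -0.1538, 0.0792]
tool_rot: [179.9, -0.0, 55.1]
force: [5.3, 2.9, 3.3]
grip_width: 0.012
```

```bash
python3 -c "
from h import *
feel(9)"
```

```text
t 28.75 pos [ 0.6078 -0.1538  0.0792] yaw 55.12 j7 -4.7 F [5.52 2.66 3.44] Tq [ 0.502 -1.092  0.349] sd [0.02  0.025 0.034] w 0.0115
```

The extra rise is the larger drag part left by the smaller step; the load can only have grown by about 4 N. Releasing and lifting straight up.

{"op": "drive_tool", "data": {"moves": "0 0 0 0 -0.5; 0 0 0 0 -0.3; 0 0 0 0 -0.1; 0 0 0 0 0; 0 0 0 0 0; 0 0 -0.03 0 0; 0 0 -0.07 0 0; 0 0 -0.11 0 0"}}

```text
time_s: 29.55
tool_pos: [0.6064, -0.1542, 0.1896]
tool_rot: [-179.9, 0.1, 55.0]
force: [0.4, -0.2, 0.2]
grip_width: 0.0434
```

{"op": "drive_tool", "data": {"moves": "-0.03 0 0 0 0; -0.05 0 0 0 0; -0.05 0 0 8 0; -0.05 0 0 8 0; -0.05 0 0 0 0; -0.05 0 0 0 0; -0.05 0 0 0 0; -0.05 0 0 0 0"}}

```text
time_s: 30.35
tool_pos: [0.5784, -0.1947, 0.1887]
tool_rot: [-180.0, 0.0, 55.0]
force: [0.3, 0.8, -1.1]
grip_width: 0.0437
```

```bash
python3 - <<'E'
from h import *
o=get_obs();im,d=read_camera('wrist');K,T,c=cam2w('wrist',o);save(cv2.resize(im[0:260,160:520],None,fx=2.2,fy=2.2,interpolation=cv2.INTER_CUBIC),'w7.png')
for k,z in dict(bearing_center=.017,outer_mark=.0735,fence=.012,seat=.017).items():
    for r in pinpoint('wrist',k)[:2]: print(k,np.round(r['uv']),round(r['conf'],2),at_z(r['uv'],z,K,T).round(4))
v,u=np.mgrid[0:400,0:640];P=np.stack([(u-K[0,2])/K[0,0]*d,-(v-K[1,2])/K[1,1]*d,-d],-1)@T[:3,:3].T+T[:3,3]
m=(P[...,2]>.088)&(P[...,2]<.102)&(np.hypot(P[...,0]-.6075,P[...,1]+.154)<.024)
q=P[m];print(len(q),cv2.minAreaRect((q[:,:2]*1000).astype(np.float32)) if len(q)>20 else '')
feel(1)
E
```

```text
bearing_center [250.  49.] 0.76 [ 0.5993 -0.037   0.017 ]
bearing_center [322. 146.] 0.63 [ 0.6033 -0.1586  0.017 ]
outer_mark [295. 147.] 0.76 [ 0.5858 -0.1399  0.0735]
533 ((607.56689453125, -153.76490783691406), (31.040864944458008, 11.828751564025879), 55.32323455810547)
t 30.6 pos [ 0.5785 -0.1948  0.189 ] yaw 55.01 j7 -4.7 F [-0.04 -0.06  0.09] Tq [-0.117  0.098  0.02 ] sd [0. 0. 0.] w 0.0434
```

View pics/w7.png

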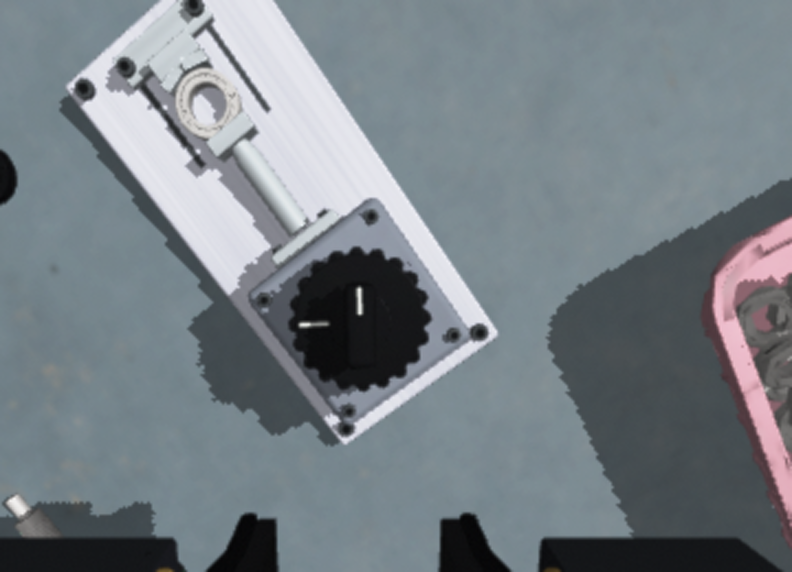

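The picture shows the ring at crop (208,103) touching both fence and jaw. The bar is at 55.3°, the same as the hand's angle when I let go. I'll check the ring's sideways position and the outer mark by number.

```bash
python3 - <<'E'
from h import *
o=get_obs();im,d=read_camera('wrist');K,T,c=cam2w('wrist',o);save(cv2.resize(im[0:100,190:310],None,fx=6,fy=6,interpolation=cv2.INTER_CUBIC),'w8.png');np.save('T8.npy',T)
f=lambda u,v,z:at_z((160+u/2.2,v/2.2),z,K,T)
K5=np.load('K.npy');T5=np.load('T.npy');f5=lambda u,v,z:at_z((200+u/3,60+v/3),z,K5,T5)
C=np.array([.6075,-.154])
for n,p,q in [('before',f5(275,177,.0735),f5(308,193,.0735)),('after',f(299,325,.0735),f(328,323,.0735))]:
    for s in (p,q): e=s[:2]-C;print(n,s.round(4),np.hypot(*e).round(4),np.degrees(np.arctan2(e[1],e[0])).round(1))
v,u=np.mgrid[0:400,0:640];P=np.stack([(u-K[0,2])/K[0,0]*d,-(v-K[1,2])/K[1,1]*d,-d],-1)@T[:3,:3].T+T[:3,3]
for lo,hi,y0,y1,n in [(.019,.0235,-.062,-.03,'ring top'),(.028,.034,-.075,-.045,'jaw top'),(.024,.029,-.04,-.005,'fence top')]:
    m=(P[...,2]>lo)&(P[...,2]<hi)&(abs(P[...,0]-.605)<.03)&(P[...,1]>y0)&(P[...,1]<y1);q=P[m]
    print(n,len(q),cv2.minAreaRect((q[:,:2]*1000).astype(np.float32)) if len(q)>9 else '',(q[:,:2].min(0).round(4),q[:,:2].max(0).round(4)) if len(q) else '')
E
```

```text
before [ 0.5866 -0.142   0.0735] 0.0241 150.1
before [ 0.5967 -0.1468  0.0735] 0.013 146.2
after [ 0.5861 -0.1414  0.0735] 0.0248 149.5
after [ 0.5965 -0.1477  0.0735] 0.0127 150.1
ring top 357 ((603.8658447265625, -45.861568450927734), (31.691267013549805, 28.65875244140625), 89.96244812011719) (array([ 0.5895, -0.0617]), array([ 0.6182, -0.03  ]))
jaw top 273 ((605.3156127929688, -64.16532897949219), (21.94666290283203, 21.67007827758789), 4.042409420013428) (array([ 0.5939, -0.075 ]), array([ 0.6158, -0.053 ]))
fence top 457 ((603.97216796875, -21.127620697021484), (46.413734436035156, 31.9536075592041), 0.17681413888931274) (array([ 0.5807, -0.0371]), array([ 0.6271, -0.0051]))
```

View pics/w8.png

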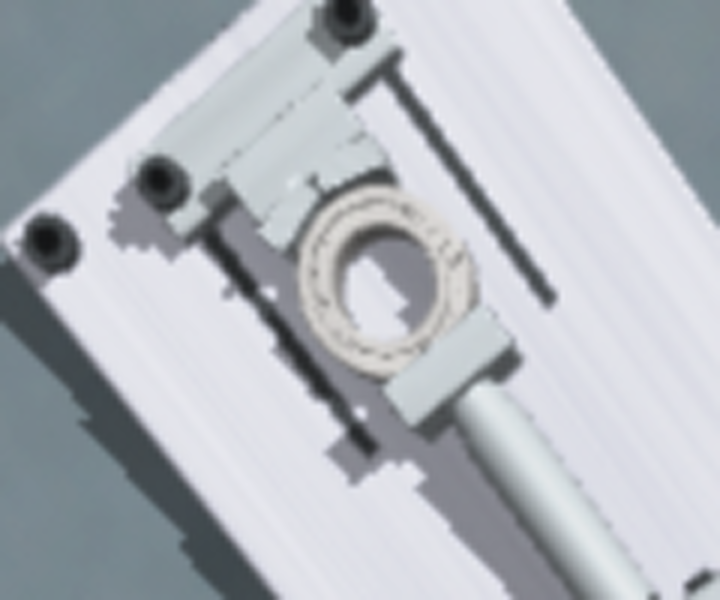

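The outer mark moved less than 1 mm. The ring's sideways offset is about 0.7 mm, it touches both fence and jaw, and the robot is clear. Handing in.

```bash
python3 -c "
from h import *
print(sign_off())"
```

```text
the job is handed in; nothing more can be done
None
```

The bearing is clamped in the fixture at an estimated 17–18 N and the job is handed in, at about 31 s of the 72 s allowed. The hand-in reports no verdict.

**What I did:** I picked up the plain steel ring, the middle one between the purple and black look-alikes. I laid it on the plate between jaw and fence and let go. Then I turned the inner knob about 118° clockwise in one grasp and released it.

**Clamping by feel:**

| Stage | Turn from start | Torque |
|---|---|---|
| Free drag | 60–95° | about 0.13 N m |
| Shank slipping back | 100–110° | about 0.165 N m |
| Bottomed, 13–14 N estimated | 115° | 0.244 N m |
| Last step of 3°, about 4 N more | 118° | 0.349 N m |

**Last checks:**
- **Bearing position:** the ring touches both fence and jaw, about 0.7 mm off the clamping line sideways.
- **Inner knob:** the bar stayed where I left it (55.3°, hand at 55.1°).
- **Outer knob:** by my own pixel measurement the mark is within about 1 mm of where it was.
- **Robot:** clear of everything, with no force on the tool.

**Checks that disagreed:**
- **Torque:** the last torque jump was larger than 4 N of load explains. I put the rest down to the smaller step leaving more drag. If all of it were load, the force would be about 26 N, still under 30 N.
- **Outer mark:** the network's reading had moved about 2.6 mm.

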